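Load the board tester and snap its lid shut

TASK

Load the board tester: lift its hinged lid right back until it rests on its stop, slide the circuit board along its channel until it is fully home against the back stop, then fold the lid down and press it until the spring catch snaps over it and holds it shut. Leave the other things on the bench where they are.

Things in the scene. Friction and masses are not known exactly. Their poses are not given: they have to be found in the camera images.
- test_fixture: board tester: fixed grey box 215 x 170 x 50 mm with a black top. Origin on the bench under it; x points to its back (hinge side), z up. Box: x -115 to 100, y -85 to 85 mm. On its top (z 50 mm) a channel 83 mm wide between two guides 9 mm high runs along x from the front edge to the back stop. Catch at x -35 to -10, y -80 to -52 mm, up to z 94 mm
- fixture_lid (a joint): lid angle, rad: 0 = shut (level), grows as it opens, 1.80 = on its stop. Hinge axis parallel to y through x 80, z 72 mm of test_fixture; stiff, the lid stays where left. Lid: aluminium frame 8 mm thick, 112 mm wide, 94 mm from hinge to front edge, sprung probes beneath, bow handle in front. Unlatched it springs up above 0.08; caught it reads about 0.01. Press home: 10 N on the handle
- lid_bar (a point): middle of the lid's bow handle: a round dark steel bar 12 mm in diameter, straight for 74 mm along y, lying in the plane of the lid 142 mm from the hinge axis; its clear gap to the lid's front edge is 42 mm
- catch (a joint): spring catch (hooked steel pawl at the tester's right, springs back by itself): rad, 0 = at rest; pushed forward to about 0.3 while the lid's pin passes it. Lid low and catch back near 0 means it has snapped
- board: circuit board 90 (x) x 80 (y) x 2.4 mm with a grey terminal block 12 (x) x 62 (y) x 13 mm along its front edge, about 0.11 kg. Origin: centre of its underside; x points to its rear edge (towards the tester's back stop). It lies in the channel, pulled out towards the front. Home: rear edge on the back stop, i.e. origin 45 mm in front of back_stop
- board_push (a point): middle of the front face of the board's terminal block, 9 mm above the board's underside; the place to push
- back_stop (a point): foot of the back stop's front face (stop 9 mm high), on the channel floor, middle of the channel; axes as test_fixture, of which it is at x 60, z 50 mm
- driver_2: bystander: screwdriver, 141 mm, lying to the left of the tester
- flux_brush: bystander: flat flux brush, 143 mm, lying in front of the tester
- tape_1: bystander: roll of black tape, 62 mm wide, 19 mm high, front left
- mug_1: bystander: mug, 88 mm high, front right
- flux_bottle: bystander: flux bottle, 112 mm high, at the back
Not all that is in view belongs to the job. What is shaped like the board but white is not meant.

How it is judged:
By the outcome, as a careful person would: the job done as asked, in the order asked, and still so for the second after the job is handed in, with the robot touching nothing.
It also fails if it takes over 58 s, if anything falls off the work surface, if the arm or the gripper's body presses on something with over 40 N, if the wrist force passes 120 N, or if a joint passes its speed limit or range.

ROBOT

A 6-joint arm with a two-finger parallel gripper is mounted at the origin on a cart in front of the work surface, level with it; the furniture and walls round the work are solid. World frame = base frame: x ahead of the robot, y to its left, z up, the work surface at z = 0. Lengths are in m, angles in rad, forces in N, time in s.
With the tool pointing down it reaches from about 0.325 to 0.875 m from the base axis. Payload 4.4 kg.
Tool frame: the origin (TCP) lies between the finger pads; the fingertips stand ctrl.tip_reach ahead of it and the grasp point (between the pads) is the TCP (ctrl.tip_reach is the distance from the TCP to the fingertips, in m); z points along the fingers, y is the line along which they close (so a half turn about z gives the same grasp; the last joint's range is limited). The gripper opens to 85 mm and grips with 20 to 120 N. Pads are 22 mm wide; open, the fingers measure 114 mm over their backs; the gripper's body (76 mm by 85 mm) begins 54 mm behind the grasp point. The pads swing forward as they close: fully open they stand 13 mm farther back than shut.
Start: joints at [1.159, 0.207, 1.542, -0, 1.393, -0.15], TCP at [0.148, 0.556, 0.25] pointing down, gripper open.
Joint ranges: [-2.73, 2.73], [-0.86, 2.22], [0.23, 2.46], [-1.11, 4.25], [0.08, 2.63], [-2.82, 2.82]. Speed limits (rad/s): [2.79, 2.79, 3.14, 3.14, 3.14, 3.14].

INTERFACE

Orientations are given as [roll, pitch, yaw] about the fixed x, y, z axes, in that order (R = Rz(yaw) Ry(pitch) Rx(roll)).
In Python, from cell import ctrl gives the robot as it stands. Calls block until the motion is done:
- ctrl.reach(position, orientation): joint-space move of the TCP to a pose.
- ctrl.movel(position, feed=0.15, rot=None, contact_N=None): straight line of the TCP; rot=None keeps the orientation; feed is the mean speed in m/s. With contact_N (N) it stops when the force on the tool has changed by that much, and returns True; else False.
- ctrl.set_joints(angles): joint-space move.
- ctrl.command_gripper(opening, newtons=None): opening from 0.0 (shut) to 1.0 (fully open); newtons is the grip in N (None keeps the last); returns when the fingers have stopped.
- ctrl.pause(seconds).
- ctrl.inverse_kinematics(position, orientation): joint angles nearest the present ones, or None.
- ctrl.state(): the state.
- ctrl.read_camera(name): name is "scene" or "top"; returns (picture, depth): 480x640x3 uint8, red, green, blue; 480x640 float32, m along the optical axis (not along the pixel's ray), 0 where there is no reading.
- ctrl.get_calibration(name): a dict with "intrinsics" (3x3 intrinsics, pixels), "eye" and "attitude" of the camera in the world. Camera axes: x right, y up, looking along -z (the intrinsics and any distortion apply to the point x, -y, -z); pixel columns grow to the right and rows downward; lengths in m; the calibration is good to about 2 mm. A picture is of the moment at which its call begins. get_calibration takes no time and is no camera call.
A pose or a line that the arm cannot do raises ctrl.Unreachable and nothing moves.
- ctrl.job_done(): hands the job in; it is judged then, once.
The state is a dict: "time": time; "q": joint angles; "qvel": joint speeds; "joint_efforts": joint torques, N m; "position": TCP position; "orientation": TCP orientation; "wrist_force": force on the tool from outside, world axes, zero at the start; "ft_torque": the same for the moment, N m; "grip_width": opening from 0.0 (shut) to 1.0 (fully open); "finger_force": force on a finger pad.
Only numpy, scipy, OpenCV 4.12 (cv2) and the standard library are available. Lean on these libraries where they do the work, as an engineer would, in place of code of your own. Each camera call takes 0.05 s, during which the arm holds its last target. There are 200 camera calls.

## Working session

There is one attempt and no reset: what is moved stays moved. The work goes in short steps, each a Python script; the robot and the scene stay as the last script left them, time stands still between calls to the robot, and variables do not carry over. Pictures are saved under pics/ and viewed, at most 10 in all, crops included, and the job is handed in when it is done.

```bash
mkdir -p pics; ls
cat > h.py <<'E'
from cell import ctrl
import numpy as np, cv2
def grab(n):
    im,d=ctrl.read_camera(n); return im,d,ctrl.get_calibration(n)
def cloud(d,c):
    K=np.array(c["intrinsics"]); R=c["attitude"]; 
    v,u=np.mgrid[:480,:640]
    x=(u-K[0,2])/K[0,0]*d; y=(v-K[1,2])/K[1,1]*d
    P=np.stack([x,-y,-d],-1)
    return P@np.array(R).T+np.array(c["eye"])
E
python3 - <<'E'
from h import *
for n in ("scene","top"):
    im,d,c=grab(n); print(n,c,(d>0).mean()); cv2.imwrite(f"pics/{n}0.png",im[...,::-1]); np.save(n+"_d.npy",d)
s=ctrl.state(); print(s, ctrl.tip_reach)
E
```

```text
pics
scene {'intrinsics': array([[507.15478395,   0.        , 320.4060879 ],
       [  0.        , 507.15478395, 230.87384633],
       [  0.        ,   0.        ,   1.        ]]), 'eye': array([-0.07209514, -0.59924016,  0.97687838]), 'attitude': array([ 0.7573839 , -0.02025043, -0.84353555])} 0.993017578125
top {'intrinsics': array([[576.2280206 ,   0.        , 314.21492521],
       [  0.        , 576.2280206 , 240.98248519],
       [  0.        ,   0.        ,   1.        ]]), 'eye': array([ 0.41766866, -0.04633836,  1.27892384]), 'attitude': array([ 0.11660083, -0.00940259, -1.5679059 ])} 0.9961653645833334
{'time': 0.1, 'q': array([ 1.15947860e+00,  2.07367570e-01,  1.54283235e+00,  8.67774028e-06,
        1.39349651e+00, -1.50521070e-01]), 'qvel': array([ 1.30471416e-03, -1.33562158e-03, -4.09888125e-03, -2.93768929e-04,
       -2.69082046e-04,  6.35972786e-05]), 'joint_efforts': array([-8.73134013e-04, -3.84094512e+01, -2.92549038e+01, -1.86147199e-04,
        4.85261553e-03,  6.58936116e-06]), 'position': array([0.14802068, 0.55494699, 0.24921314]), 'orientation': array([-3.13951394e+00, -3.23910078e-04,  2.88079412e+00]), 'wrist_force': array([-0.58112609,  0.0970596 , -0.94829249]), 'ft_torque': array([-0.04974288, -0.03519568,  0.00883497]), 'finger_force': 0.0, 'grip_width': 1.0017490922592418} 0.019
```

View pics/scene0.png

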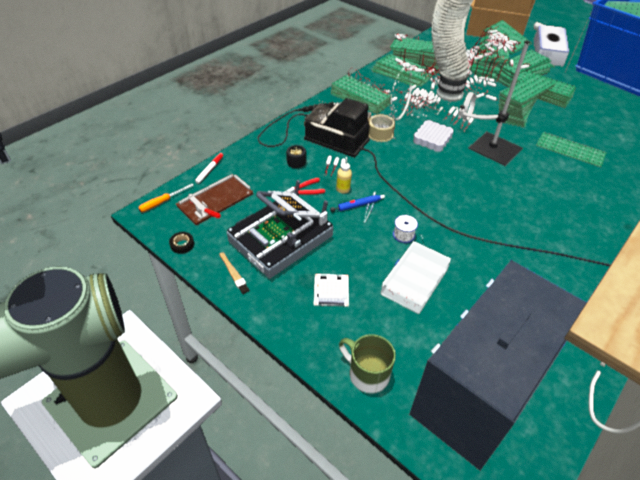

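View pics/top0.png

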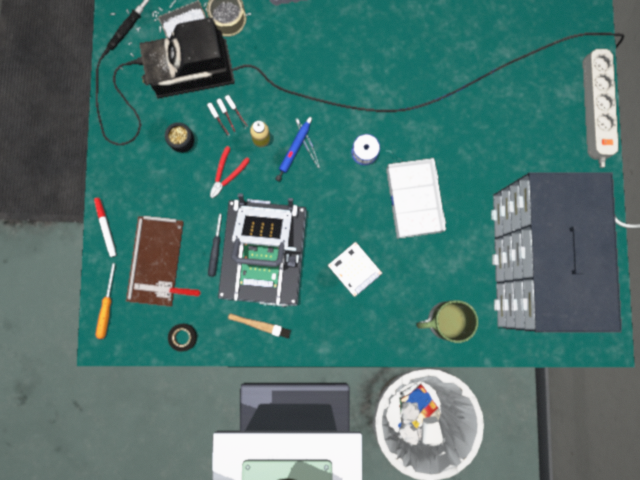

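The lid is ajar, with its bar near (262,258) in the top view. The tester spans cols 222-308 and rows 197-305, with the board (green) in the channel. Next I'll use depth to get metric values.

```bash
python3 - <<'E'
s=open('h.py').read().replace('R=c["attitude"];','R=Rot.from_euler("xyz",c["attitude"]).as_matrix()').replace('import numpy as np, cv2','import numpy as np, cv2\nfrom scipy.spatial.transform import Rotation as Rot')
open('h.py','w').write(s)
E
python3 - <<'E'
from h import *
im=cv2.imread("pics/top0.png"); d=np.load("top_d.npy"); c=ctrl.get_calibration("top"); P=cloud(d,c)
print("bench z",np.median(P[300:340,330:400,2]))
# box
m=np.zeros((480,640),np.uint8); m[185:315,212:318]=((P[...,2]>.03)&(P[...,2]<.07))[185:315,212:318]
n,l,st,_=cv2.connectedComponentsWithStats(m); k=1+st[1:,4].argmax()
allm=(P[...,2]>.03); allm[:185]=0; allm[315:]=0; allm[:,:212]=0; allm[:,318:]=0
r=cv2.minAreaRect((P[allm][:,:2]*1000).astype(np.float32)); print("box rect",r, cv2.boxPoints(r))
print("hist z",np.histogram(P[allm][:,2],bins=np.arange(.03,.2,.01)))
for row in range(195,310,4): print(row,[int(round(z*1000)) for z in P[row,216:314:5,2]])
cv2.imwrite("pics/top0c.png",cv2.resize(im[185:315,205:325],None,fx=4.6,fy=4.6,interpolation=cv2.INTER_CUBIC))
im=cv2.imread("pics/scene0.png")
cv2.imwrite("pics/scene0c.png",cv2.resize(im[175:285,215:345],None,fx=5,fy=5,interpolation=cv2.INTER_CUBIC))
E
```

```text
bench z 0.00014865726550306047
box rect ((538.9356079101562, 41.39624786376953), (195.9618682861328, 226.29861450195312), 84.99439239501953) [[417.66867  -46.338356]
 [643.10425  -66.08364 ]
 [660.2025   129.13086 ]
 [434.76697  148.87613 ]]
hist z (array([ 130, 1830, 2911,  329,  229,  497,  378,  394,  353,  367,  124,
         86,  301,   17,    0,    0]), array([0.03, 0.04, 0.05, 0.06, 0.07, 0.08, 0.09, 0.1 , 0.11, 0.12, 0.13,
       0.14, 0.15, 0.16, 0.17, 0.18, 0.19]))
195 [2, -4, -1, -1, -3, 109, -1, 1, 2, -3, 3, -2, -3, -5, -2, 0, 2, 3, 2, -2]
199 [0, -1, -3, -2, -2, 84, 3, 32, 2, -3, 0, -1, -3, 4, -3, 107, -3, 1, -7, 2]
203 [0, 3, -2, 49, 84, 73, 51, 52, 48, 50, 52, 40, 0, 0, 4, 92, -4, -2, 1, 2]
207 [0, 1, -2, 52, 83, 76, 74, 78, 73, 73, 53, 51, 48, 49, 52, 72, 83, 51, -2, -3]
211 [2, 2, -2, 48, 54, 85, 84, 85, 77, 85, 80, 80, 78, 78, 75, 49, 80, 56, 23, 4]
215 [2, -6, 5, 47, 53, 90, 87, 86, 87, 88, 88, 89, 82, 84, 81, 81, 68, 50, 3, 1]
219 [0, -2, -3, 50, 50, 92, 92, 94, 96, 95, 94, 94, 92, 90, 89, 48, 52, 53, 2, -4]
223 [6, 2, 46, 53, 106, 101, 98, 96, 98, 96, 97, 99, 93,
[... 1120 characters left out ...]
1, 54, 54, 54, 56, 55, 52, 52, 54, 52, 51, 49, 0, 2, 0]
279 [-3, 47, 47, 47, 47, 49, 68, 67, 66, 55, 52, 53, 57, 60, 53, 50, 51, 3, 2, -2]
283 [4, 54, 52, 51, 58, 54, 67, 67, 64, 68, 62, 66, 54, 55, 50, 51, 50, 3, -3, -4]
287 [4, 47, 48, 45, 58, 49, 48, 49, 51, 46, 47, 47, 52, 52, 49, 50, 47, 0, 0, -1]
291 [1, 50, 52, 47, 59, 52, 49, 53, 50, 49, 52, 49, 53, 48, 46, 47, 52, 2, 0, -2]
295 [1, 52, 53, 51, 59, 53, 52, 55, 50, 52, 52, 50, 47, 49, 46, 50, 52, 1, 2, -4]
299 [-1, 0, 0, -1, 61, 41, 49, 48, 53, 48, 53, 51, 49, 50, 46, 52, 49, 4, 5, -2]
303 [3, 0, 4, -4, -1, -3, -4, 4, 0, 0, 26, 37, 37, 44, 47, 49, 44, 1, 0, 0]
307 [0, -2, 0, -2, 1, -2, -1, 0, -1, 0, -1, 2, -3, -2, -4, -2, 0, 0, 5, -4]
```

View pics/top0c.png

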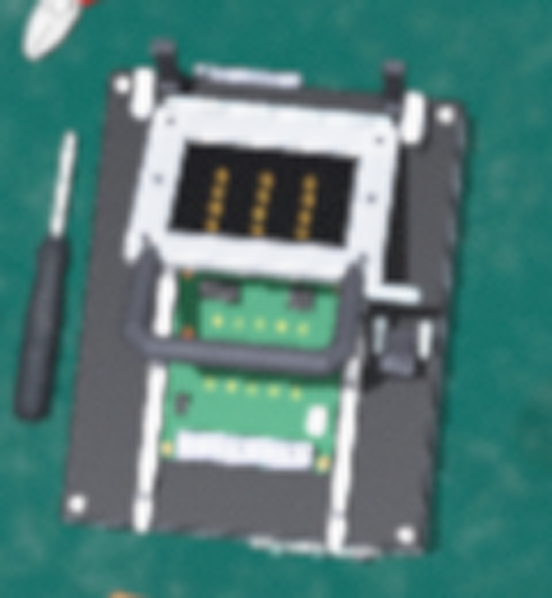

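View pics/scene0c.png

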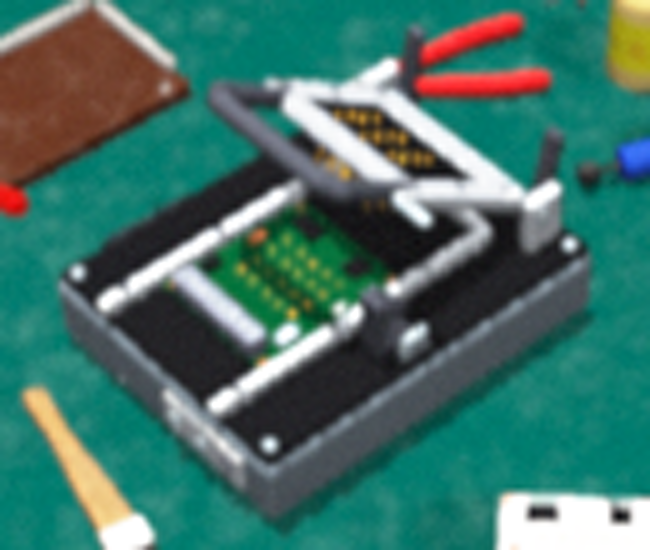

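Run:
```python
from h import *
res=[]
for n,(r0,r1,c0,c1) in (("top",(185,315,205,325)),("scene",(175,285,215,345))):
    im=cv2.imread(f"pics/{n}0.png"); d=np.load(n+"_d.npy"); c=ctrl.get_calibration(n); P=cloud(d,c)
    roi=np.zeros(d.shape,bool); roi[r0:r1,c0:c1]=1; roi&=d>0
    m=(roi&(P[...,2]>.043)&(P[...,2]<.067)).astype(np.uint8); m=cv2.morphologyEx(m,cv2.MORPH_OPEN,np.ones((3,3)))
    k,l,st,_=cv2.connectedComponentsWithStats(m); m=l==1+st[1:,4].argmax()
    r=cv2.minAreaRect((P[m][:,:2]*1000).astype(np.float32)); print(n,r); print(cv2.boxPoints(r).round(1))
    np.save(n+"_rect.npy",cv2.boxPoints(r))
    hsv=cv2.cvtColor(im,cv2.COLOR_BGR2HSV)
    dark=roi&(hsv[...,2]<110)&(P[...,2]>.147)&(P[...,2]<.17)
    Q=P[dark]; print("bar",len(Q),Q.mean(0),np.median(Q,0), cv2.minAreaRect((Q[:,:2]*1000).astype(np.float32)))
    blk=roi&(hsv[...,1]<60)&(hsv[...,2]>140)&(P[...,2]>.061)&(P[...,2]<.071)
    k,l,st,_=cv2.connectedComponentsWithStats(blk.astype(np.uint8))
    for i in range(1,k):
        if st[i,4]>25: Q=P[l==i]; print("block?",len(Q),Q.mean(0),cv2.minAreaRect((Q[:,:2]*1000).astype(np.float32)))
```

```text
top ((539.1716918945312, 54.28932571411133), (167.84945678710938, 213.83978271484375), 85.05213165283203)
[[425.4 -20.1]
 [638.5 -38.5]
 [652.9 128.7]
 [439.9 147.1]]
bar 77 [0.51389659 0.05636492 0.15222497] [0.51533461 0.05488791 0.15189526] ((516.9978637695312, 55.4233512878418), (100.14566040039062, 27.734535217285156), 84.13656616210938)
block? 157 [0.47249325 0.06099612 0.06534275] ((472.5256652832031, 61.1856689453125), (61.71467590332031, 12.047737121582031), 83.91343688964844)
scene ((535.9138793945312, 55.134361267089844), (172.19049072265625, 213.37725830078125), 85.18032836914062)
[[422.4 -21.7]
 [635.  -39.6]
 [649.5 132. ]
 [436.8 149.9]]
bar 68 [0.5058293  0.04870734 0.15264989] [0.50374099 0.04501535 0.15241545] ((509.8155212402344, 53.94288635253906), (97.45777893066406, 21.841381072998047), 83.59709930419922)
block? 98 [0.46930352 0.0620983  0.06597662] ((469.78668212890625, 61.271087646484375), (63.1331672668457, 12.450767517089844), 84.79940032958984)
```

```bash
cat >> h.py <<'E'
psi=np.deg2rad(-5.0); O=np.array([.545,.05405,0]); Rz=Rot.from_euler("z",psi).as_matrix()
W=lambda x,y,z: O+Rz@np.array([x,y,z])/1000          # tester mm -> world
L=lambda p: (Rz.T@(np.array(p)-O))*1000
bar=lambda th,y=0,up=0: W(80-142*np.cos(th),y,72+142*np.sin(th)+up)
ROT=[np.pi,0,psi+np.pi/2]
def st(t=""):
    s=ctrl.state(); print(t,"t%.2f"%s["time"],"L",L(s["position"]).round(1),"F",(Rz.T@s["wrist_force"]).round(1),"g%.2f ff%.1f"%(s["grip_width"],s["finger_force"])); return s
E
python3 - <<'E'
from h import *
a=ctrl.inverse_kinematics(bar(.61,up=80),ROT); b=ctrl.inverse_kinematics(bar(.61,up=80),[np.pi,0,psi-np.pi/2]); print(a,b)
if a is None or (b is not None and abs(b[5])<abs(a[5])): ROT=[np.pi,0,psi-np.pi/2]; open('h.py','a').write("ROT=[np.pi,0,psi-np.pi/2]\n")
print(ctrl.tip_reach)
ctrl.reach(bar(.61,up=80),ROT); st()
ctrl.command_gripper(.45,30); st()
print(ctrl.movel(bar(.61),.12,contact_N=8)); st()
print(ctrl.tip_reach)
im,d,c=grab("scene"); cv2.imwrite("pics/g1.png",cv2.resize(im[120:285,195:365,::-1],None,fx=3.5,fy=3.5))
E
```

```text
[-5.71751107e-02  8.73628447e-02  1.71364426e+00 -4.44089210e-16
  1.34058555e+00  3.00913519e-02] None
0.019
 t2.30 L [-36.5   0.8 233.4] F [ 0.1  0.2 -0.3] g1.00 ff0.0
 t2.83 L [-3.640e+01  1.000e-01  2.333e+02] F [-0.3 -0.3 -0. ] g0.45 ff0.0
False
 t3.64 L [-35.7   0.  154. ] F [ 0.1 -0.4  0.1] g0.45 ff0.0
0.019
```

View pics/g1.png

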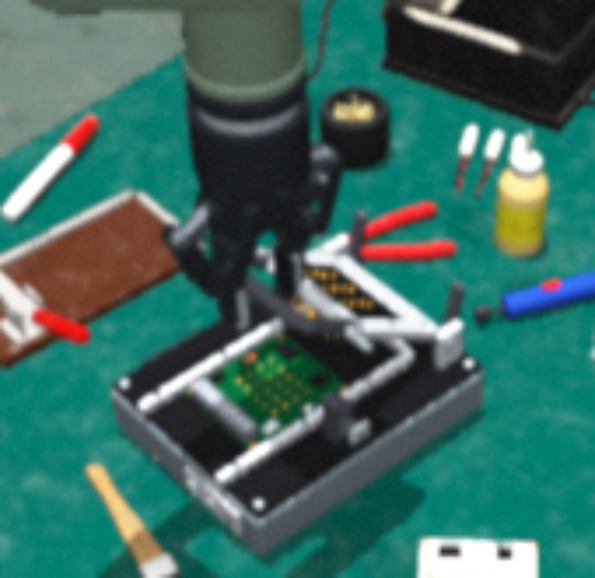

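The fingers straddle the bar at about (290,300) in the crop. Now I'll grip it and swing the lid back.

Run:
```python
from h import *
ctrl.command_gripper(0,30); st("grip")
for th in np.arange(.72,1.75,.12):
    r=ctrl.movel(bar(th),.12,contact_N=25)
    s=st("%.2f"%th)
    if r or s["grip_width"]<.08: print("STOP"); break
else:
    r=ctrl.movel(bar(1.90),.06,contact_N=12); print(r); st("end")
```

```text
grip t4.04 L [-38.9   0.  153.5] F [-7.1  0.2  5. ] g0.13 ff29.6
0.72 t4.33 L [-29.9   0.  166. ] F [-10.1   0.2   6.6] g0.13 ff30.1
0.84 t4.62 L [-18.3   0.  179. ] F [-13.1  -0.5  13.1] g0.13 ff30.3
0.96 t4.91 L [ -3.6   0.  190.8] F [-11.5  -1.8  15.1] g0.12 ff30.7
1.08 t5.20 L [ 13.1   0.  200.3] F [-6.4 -0.4 11.6] g0.13 ff31.0
1.20 t5.49 L [ 29.5  -0.  207.4] F [-3.8 -0.8  9.2] g0.13 ff31.0
1.32 t5.78 L [ 46.2  -0.  212.4] F [-1.7 -0.2  6.6] g0.13 ff30.9
1.44 t6.08 L [ 6.310e+01 -1.000e-01  2.152e+02] F [-0.7 -0.6  6.1] g0.13 ff31.0
1.56 t6.37 L [ 8.000e+01 -1.000e-01  2.161e+02] F [ 1.6 -1.1  6.4] g0.12 ff30.9
1.68 t6.66 L [ 9.670e+01 -1.000e-01  2.143e+02] F [ 1.4 -0.5  4.8] g0.12 ff31.4
True
end t7.05 L [ 1.117e+02 -1.000e-01  2.110e+02] F [-4.7  0.3  7.5] g0.13 ff31.9
```

Run:
```python
from h import *
print(ctrl.movel(bar(1.90),.04,contact_N=8)); st("end")
ctrl.command_gripper(.45,30); st("rel")
p=ctrl.state()["position"]
ctrl.movel(p+[0,0,.06],.2)
a=W(-112,0.7,280); ctrl.reach(a,ROT); ctrl.command_gripper(0); st("over")
im,d,c=grab("scene"); cv2.imwrite("pics/g2.png",cv2.resize(im[120:285,195:365,::-1],None,fx=3.5,fy=3.5))
P=cloud(d,c); Q=(P-O)@Rz*1000
m=(d>0)&(abs(Q[...,1])<36)&(Q[...,0]>60)&(Q[...,0]<160)&(Q[...,2]>190)&(Q[...,2]<240)
print(m.sum(),np.median(Q[m],0),Q[m].max(0))
```

```text
True
end t7.26 L [ 1.117e+02 -1.000e-01  2.111e+02] F [-1.8 -0.2  5.6] g0.12 ff31.7
rel t7.64 L [112.4  -0.3 210.3] F [-0.4  0.  -0.5] g0.45 ff0.0
over t9.44 L [-111.7    0.7  279.9] F [-0.9 -0.  -0.4] g0.00 ff0.0
122 [108.61014977  -0.30951228 214.89336925] [116.16232383  35.93076889 219.24499402]
```

View pics/g2.png

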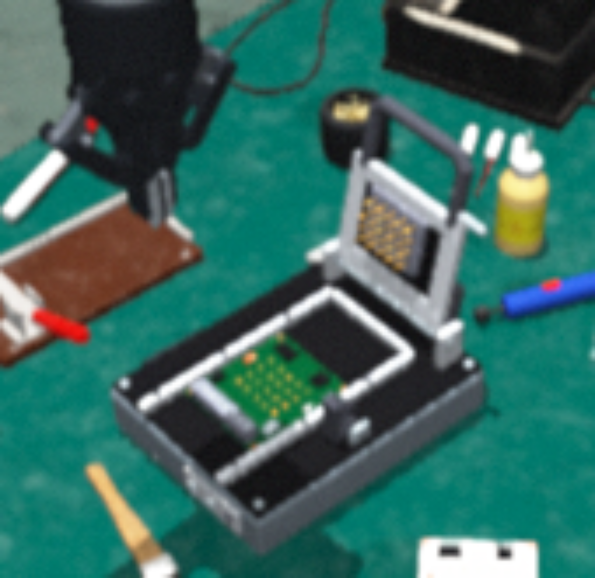

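Run:
```python
from h import *
ctrl.movel(W(60,0,222),.25); st()
print(ctrl.movel(W(125,0,216),.08,contact_N=18)); st("push")
ctrl.movel(W(60,0,225),.25)
ctrl.reach(W(-112,0.7,120),ROT); st("above")
print(ctrl.movel(W(-112,0.7,75),.12,contact_N=6)); st("down")
print(ctrl.movel(W(-100,0.7,75),.08,contact_N=5)); st("fwd")
print(ctrl.movel(W(0,0.7,75),.06,contact_N=8)); st("push")
im,d,c=grab("top"); cv2.imwrite("pics/g3.png",cv2.resize(im[185:315,205:325,::-1],None,fx=4.6,fy=4.6))
```

```text
t10.37 L [5.93e+01 1.00e-01 2.22e+02] F [ 0.6 -0.6  1. ] g0.00 ff0.0
True
push t10.90 L [9.280e+01 1.000e-01 2.187e+02] F [-6.2 -0.1  6.3] g-0.00 ff3.4
above t12.01 L [-109.3    0.7  121.3] F [0.2 0.4 0.4] g-0.01 ff0.0
False
down t12.53 L [-110.6    0.7   75.5] F [1.  0.5 0.1] g-0.00 ff0.0
False
fwd t12.83 L [-98.4   0.7  76.1] F [-0.5  0.2  0.7] g0.00 ff0.0
True
push t13.84 L [-43.2   0.9  74.3] F [-3.3  0.2  4.1] g0.00 ff2.1
```

Run:
```python
from h import *
print(ctrl.movel(W(0,0.7,75),.04,contact_N=12)); st("push2")
ctrl.movel(W(-60,0.7,76),.15); ctrl.movel(W(-60,0.7,260),.3)
im,d,c=grab("scene"); cv2.imwrite("pics/g4.png",cv2.resize(im[120:285,195:365,::-1],None,fx=3.5,fy=3.5))
Q=(cloud(d,c)-O)@Rz*1000
hsv=cv2.cvtColor(im,cv2.COLOR_RGB2HSV)
m=(d>0)&(abs(Q[...,1])<33)&(Q[...,0]>-60)&(Q[...,0]<0)&(Q[...,2]>61)&(Q[...,2]<71)&(hsv[...,1]<60)
print(m.sum(),Q[m].mean(0))
```

```text
True
push2 t14.25 L [-43.6   0.9  73.5] F [-2.1  0.6  0.9] g0.00 ff1.1
111 [-26.15845933   0.08476812  65.56367534]
```

View pics/g4.png

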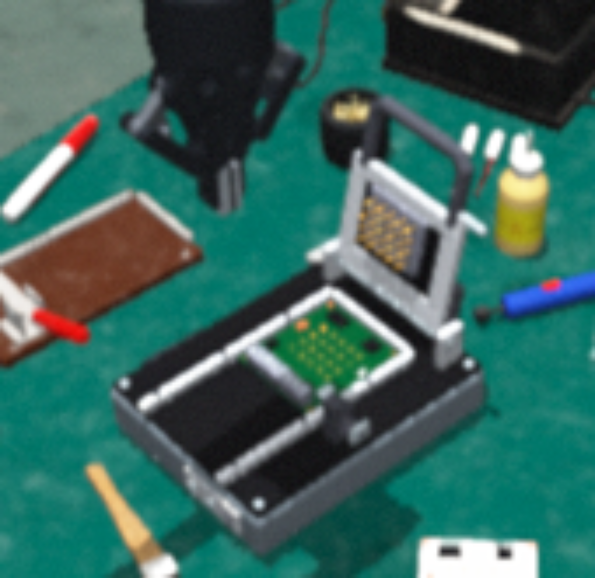

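The board is home against the back stop, with its block next to the catch at (280,370) in the crop. Next I'll fold the lid.

Run:
```python
from h import *
ctrl.command_gripper(.45,35)
ctrl.reach(bar(1.797,up=60),ROT); st()
print(ctrl.movel(bar(1.797,up=3),.12,contact_N=8)); st("at")
ctrl.command_gripper(0,35); st("grip")
ok=True
for th in np.arange(1.68,.19,-.12):
    r=ctrl.movel(bar(th,up=3),.12,contact_N=28)
    s=st("%.2f"%th)
    if r or s["grip_width"]<.08: print("STOP"); ok=False; break
```

```text
t16.50 L [1.109e+02 1.000e-01 2.697e+02] F [-0.5  0.5 -0.5] g0.45 ff0.0
False
at t17.12 L [1.118e+02 1.000e-01 2.140e+02] F [ 0.5  0.4 -0. ] g0.45 ff0.0
grip t17.48 L [111.8   0.  215. ] F [-4.2 -0.3  6.2] g0.13 ff34.4
1.68 t17.77 L [9.680e+01 1.000e-01 2.181e+02] F [ 0.6 -0.4  5.3] g0.12 ff34.8
1.56 t18.07 L [7.930e+01 1.000e-01 2.184e+02] F [0.  0.4 5.3] g0.13 ff35.6
1.44 t18.36 L [6.160e+01 1.000e-01 2.172e+02] F [-0.8  0.1  8.3] g0.12 ff35.9
1.32 t18.65 L [4.350e+01 1.000e-01 2.128e+02] F [-3.1 -0.6  7.4] g0.13 ff36.5
1.20 t18.94 L [2.690e+01 1.000e-01 2.067e+02] F [-3.9  0.5  5.4] g0.13 ff36.9
1.08 t19.23 L [1.180e+01 1.000e-01 1.994e+02] F [-4.7  0.7  3. ] g0.12 ff36.9
0.96 t19.52 L [-1.900e+00  1.000e-01  1.909e+02] F [-3.5  0.3  3.4] g0.12 ff36.9
0.84 t19.82 L [-1.510e+01  1.000e-01  1.803e+02] F [-2.6  0.5  3. ] g0.12 ff36.9
0.72 t20.11 L [-2.690e+01  1.000e-01  1.682e+02] F [-1.4  2.9  0.4] g0.12 ff37.0
0.60 t20.40 L [-3.69e+01  1.00e-01  1.55e+02] F [ 0.1  1.6 -1.1] g0.13 ff37.4
0.48 t20.69 L [-45.4   0.  140.6] F [ 1.6  1.6 -2. ] g0.12 ff37.9
0.36 t20.98 L [-52.5   0.  125.1] F [ 0.5  2.1 -1.3] g0.12 ff38.0
0.24 t21.27 L [-57.9   0.  108.9] F [ 0.1  1.5 -1.1] g0.12 ff38.1
```

Run:
```python
from h import *
ctrl.command_gripper(.45); ctrl.pause(.2); p=ctrl.state()["position"]
ctrl.movel(p+[0,0,.055],.2); ctrl.command_gripper(0); 
ctrl.movel(W(-60,0,150),.15); st()
print(ctrl.movel(W(-61.5,0,103),.06,contact_N=25)); st("a")
print(ctrl.movel(W(-61.5,0,84),.03,contact_N=32)); st("b")
ctrl.pause(.3); st("c")
```

```text
t22.98 L [-61.2  -0.  148.9] F [0.4 0.4 0.4] g0.00 ff0.0
True
a t23.64 L [-6.190e+01  1.000e-01  1.102e+02] F [-0.6  0.9  4.4] g0.00 ff2.1
True
b t24.23 L [-62.1   0.1  96.7] F [-5.  -0.7 11.2] g-0.00 ff6.0
c t24.53 L [-62.2   0.1  96.7] F [-3.2 -0.  12.2] g-0.00 ff5.9
```

Run:
```python
from h import *
ctrl.movel(W(-61.5,0,200),.2); ctrl.reach([.38,.3,.3],ROT); ctrl.pause(.3); st()
for n in("top","scene"):
    im,d,c=grab(n); Q=(cloud(d,c)-O)@Rz*1000
    m=(d>0)&(abs(Q[...,1])<30)&(Q[...,0]>-67)&(Q[...,0]<-57)&(Q[...,2]>64)&(Q[...,2]<110)
    print(n,m.sum(),np.median(Q[m],0))
    m=(d>0)&(abs(Q[...,1])<50)&(Q[...,0]>-12)&(Q[...,0]<0)&(Q[...,2]>64)&(Q[...,2]<110); print(" lid front edge",m.sum(),np.median(Q[m],0))
    if n=="scene": cv2.imwrite("pics/g5.png",cv2.resize(im[165:285,215:345,::-1],None,fx=5,fy=5,interpolation=cv2.INTER_CUBIC))
```

```text
t26.58 L [-185.3  229.9  299.5] F [-0.1 -0.5 -0.5] g0.00 ff0.0
top 126 [-61.51958181   0.36883606  77.80085494]
 lid front edge 276 [-6.21119044 -0.08406899 76.46781403]
scene 80 [-63.61679823   0.28627784  77.8792347 ]
 lid front edge 135 [-6.55466312  1.12512666 76.85753375]
```

View pics/g5.png

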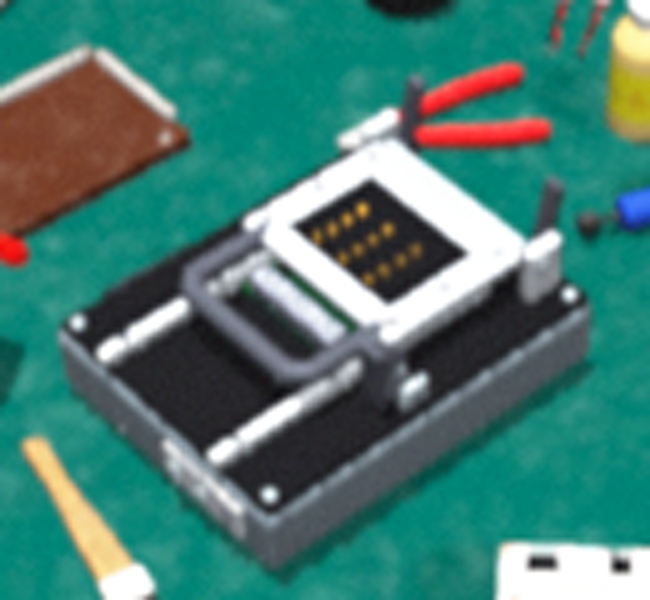

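The lid is level: its bar top reads 78 mm, which is about 0.01 rad or less. The catch at (380,360) stands upright over the pin, and the board's block shows at (300,305), still home.

```bash
python3 -c "
from h import *
print(ctrl.job_done())"
```

```text
the job is handed in; nothing more can be done
None
```

The job is handed in: the lid went back to its stop, the board is home against the back stop, and the lid is shut and staying down under its catch, at about 27 s of the 58 s allowed with no bystanders touched.

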